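# Fit the jig plate and rock out the locating block

## Robot

A 6-joint arm with a two-finger parallel gripper is mounted at the origin on a cart in front of the work surface, level with it; the furniture and walls round the work are solid. World frame = base frame: x ahead of the robot, y to its left, z up, the work surface at z = 0. Lengths are in m, angles in rad, forces in N, time in s.
With the tool pointing down it reaches from about 0.375 to 0.9 m from the base axis. Payload 3.1 kg.
Tool frame: the origin (TCP) lies at the very end of the fingers, on their centre line; the grasp point (between the pads) lies 19 mm behind it; z points along the fingers, y is the line along which they close (so a half turn about z gives the same grasp; the last joint's range is limited). The gripper opens to 87 mm and grips with 3 to 60 N. Pads are 19 mm wide; open, the fingers measure 117 mm over their backs; the gripper's body (75 mm by 190 mm) begins 51 mm behind the grasp point.
Start: joints at [-1.319, 0.527, 1.433, -0, 1.181, -0.178], TCP at [0.26, -0.568, 0.223] pointing down, gripper open.
Joint ranges: [-3.08, 3.08], [-0.75, 2.2], [0.22, 2.44], [-1.43, 4.57], [0, 2.65], [-2.85, 2.85]. Speed limits (rad/s): [2.79, 2.79, 3.14, 3.14, 3.14, 3.14].

## Interface

Orientations are given as a unit quaternion [x, y, z, w].
In Python, from workcell import bot, capture, masks_of gives the robot as it stands.
- The arm moves only by the shell command python3 -m crank 'ROWS'. ROWS is text: rows parted by semicolons, each of 7 numbers parted by spaces: the opening, from -1 (shut) to 1 (fully open), so that 0 is half open, then the shift along the tool's x, y, z in mm, then the turn, a rotation vector about the tool's x, y, z in rad. In form: gripper x y z ax ay az; .... A call has 1 to 5 rows; each row is the pose to reach, as a shift and turn from the pose commanded when the call began, along the tool's axes at that moment; what a row does not reach only later rows make up. A row lasts 1/8 s, in which the tool goes at most 62.5 mm and 10.7 degrees, less where a joint would pass 70% of its speed; a pose out of reach is approached as far as the arm can. A call with a gripper value outside its range is refused whole. The fingers move at their own pace and stop on an object; the grip force is fixed at half the most. Time passes only in rows, so rows that repeat a pose let the fingers close. It gives the time, the measured TCP pose, the force, the opening and the grip force at its end, in the units of the state.
- bot.sense(): the state, without advancing time (a new reading comes with each control period).
- capture(name): name is "scene" or "top"; returns a dict with "img" (400x640x3 uint8, red, green, blue), "fovy" (degrees; the focal length in pixels is half the picture's height over the tangent of half this angle, whatever the lens; pixels are square), "cx", "cy" (the principal point, pixels), "k1" (the pictures are not rectified: a ray, as slopes to the right and down, at radius r is drawn at 1 + k1 r^2 times it, then the intrinsics apply), "extrinsics" (4x4, takes a point from world to camera coordinates). Camera axes: x right, y down, z forward; pixel columns grow to the right and rows downward; lengths in m; the calibration is good to about 2 mm. A picture is of the moment at which its call begins. There is no depth.
- bot.close_job(): hands the job in; it is judged then, once.
Trained networks look in a picture, given as the dict that the camera call returned (one of the last four; its "shot" number tells which), for a name from the list of things; names that differ only in an ending like _2 or _b are one class to them, and where a whole thing is asked for, a point or a joint stands for the part that bears it (a point fixed in the world has none). Each returns a list of dicts, best first, with "conf" (0 to 1); they miss things now and then, are a little off and sometimes report something else, mostly with a low value. They report only what shows in the picture. A call takes as long as a camera call. They do not tell look-alikes from the thing itself.
- masks_of(label, picture): "pixels" (400x640 bool, what is visible of it) and "pixel" ([row, column] in pixels, amid what is visible of it).
The state is a dict: "time": time; "joints": joint angles; "dq": joint speeds; "joint_torque": joint torques, N m; "position": TCP position; "ee_rot": TCP orientation; "contact_force": force on the tool from outside, world axes, zero at the start; "ft_torque": the same for the moment, N m; "width": opening from 0.0 (shut) to 1.0 (fully open); "grip_force": force on a finger pad.
Only numpy, scipy, OpenCV 4.12 (cv2) and the standard library are available. Lean on these libraries where they do the work, as an engineer would, in place of code of your own. Each camera call takes 0.05 s, during which the arm holds its last target. There are 200 camera calls.

## Task

Lower the jig plate over the fixture's two locating pins, its window over the blue-topped locating block, until it lies flush on the fixture. The block is a tight fit in its nest, so do not pull it straight out: take its blue grip, rock it over first to the left and then to the right, and so on while easing it up, until it comes free through the window. Finish while still holding it, upright and at rest over its nest and about 2 cm clear of the plate, with the plate still flush; leave the other things on the bench where they lie.

Things in the scene. Friction and masses are not known exactly. Their poses are not given: they have to be found in the camera images.
- fixture: Grey fixture bolted to the bench, 200 (x) x 120 (y) x 40 mm, feet out to y = +/-83 mm; fixed. Origin: centre of its underside; z up, +x along its length away from the robot, +y to the left seen from the robot, turned by up to 0.3 rad. Two steel locating pins, 10 mm thick, stand 18 mm above its top, coned to 4.4 mm over the last 6 mm. A nest 40 x 60 mm, 28 mm deep, lies at x = -40 mm, y = 0.
- pin0 (a point): Foot of the first pin: on the fixture's top face (40 mm above the bench), at x = -80, y = +38 mm in the fixture's frame.
- pin1 (a point): Foot of the second pin: on the fixture's top face, at x = +75, y = -38 mm in the fixture's frame.
- nest (a point): Centre of the nest's floor, 12 mm above the bench, axes as the fixture's. In the nest two sprung brass liners, front and back, press on the block's foot with about 39 N each, 6 to 18 mm above this floor; a block raised by 14 mm is out of their grip. Across y the foot has 3 mm of room on either side.
- jig_plate: Loose aluminium plate 190 (x) x 110 (y) x 8 mm, about 0.42 kg, flat on the bench, turned by up to 0.35 rad. Origin: centre of its underside, z up. Fitted, its axes agree with the fixture's and its origin is 40 mm above the fixture's. Two through holes 12.5 mm wide; a window 44.5 (x) x 72.5 (y) mm at x = -40 mm, y = 0; a black handle at x = +22 mm, y = 0.
- plate_hole0 (a point): Centre of the hole for pin0, at the plate's underside (x = -80, y = +38 mm in its frame).
- plate_hole1 (a point): Centre of the hole for pin1, at the plate's underside (x = +75, y = -38 mm in its frame).
- plate_handle (a point): Centre of the top of the plate's upright black handle, 44 mm above the plate's underside. The handle is 34 (x) x 24 (y) mm and rises 36 mm from the plate's top face; take it across y.
- locating_block: Locating block, 92 mm tall, about 0.22 kg, starts upright on the nest floor. Origin: centre of its underside, z up, axes as the fixture's. Steel foot 24 (x) x 54 (y) mm up to 32 mm, with an 18 mm wide sole on which it can rock in the fixture's y-z plane by 0.15 rad each way. A straight pull sticks (35 to 60 N); during a swing from side to side a rise of 2 to 3 mm comes easily.
- block_top (a point): Centre of the block's top, 92 mm above its underside. Its blue grip, 26 (x) x 30 (y) mm, runs from 44 to 92 mm above the underside; with the plate fitted, 56 mm of it and its shank stand out above the plate. Take it across y, the tips a centimetre or more clear of the plate to leave room to rock.
- stub_driver: Short orange screwdriver, bystander, 79 mm long, in the near middle of the bench; leave it alone.
- blade_box: Small cream box 72x50x22 mm, bystander, in the far middle of the bench; leave it alone.
- tape_measure: Yellow and black tape measure, 96 mm, bystander on the left; leave it alone.
- pliers_black: Black-handled pliers, 163 mm, bystander on the left; leave it alone.
- small_carton: Small brown carton 58x64x46 mm, bystander on the right; leave it alone.
Mind the look-alikes: they are no part of the job. What is shaped like the locating_block but pink or purple is not meant.

How it is judged:
On the way, in this order (a step that is already met when the one before it is completed fails the run):
1. the plate lies flush on the fixture, over both pins, the block still in its nest (z of jig_plate in the frame of fixture below 0.0425 m and horizontal distance between plate_hole0 and pin0 below 0.004 m and horizontal distance between plate_hole1 and pin1 below 0.004 m and angle between the z axis of jig_plate and the z axis of fixture, either way round below 0.03 rad and z of locating_block in the frame of nest below 0.016 m), for 0.2 s.
2. the block, still in its nest, is rocked over to the left (its top to the fixture's +y) (all of step 1 and angle between locating_block's own z axis and vertical above 0.06 rad and y of block_top in the frame of fixture above 0.003 m).
3. the block, still in its nest, is rocked over to the right (its top to the fixture's -y) (all of step 1 and angle between locating_block's own z axis and vertical above 0.06 rad and y of block_top in the frame of fixture below -0.003 m).
At the end, for the whole second after the job is handed in: The plate is flush on the fixture (within 2.5 mm in height and 0.03 rad, each hole within 4 mm of its pin). The fingers hold the block at rest, its underside 5 to 45 mm above the plate's top, within 30 mm of the nest's centre in plan, within 0.2 rad of upright, touching neither plate nor fixture (z of jig_plate in the frame of fixture below 0.0425 m and horizontal distance between plate_hole0 and pin0 below 0.004 m and horizontal distance between plate_hole1 and pin1 below 0.004 m and angle between the z axis of jig_plate and the z axis of fixture, either way round below 0.03 rad and z of locating_block in the frame of nest between 0.041 and 0.081 m and horizontal distance between locating_block and nest below 0.03 m and angle between locating_block's own z axis and vertical below 0.2 rad and linear speed of each of locating_block, jig_plate below 0.02 m/s and contact force between the fingers and locating_block above 1 N and contact force between locating_block and fixture below 0.2 N and contact force between locating_block and jig_plate below 0.2 N); the arm keeps its last pose, push and grip.
It fails at once if a bystander is moved by more than 3 cm (distance of any of stub_driver, blade_box, tape_measure, pliers_black, small_carton from where it was at the start of the episode above 0.03 m).
It also fails if it takes over 61 s, if anything falls off the work surface, if the arm or the gripper's body presses on something with over 40 N, if the wrist force passes 120 N, or if a joint passes its speed limit or range.

## Working session

There is one attempt and no reset: what is moved stays moved. The work goes in short steps, Python scripts to look and compute and a shell command to move; the robot and the scene stay as the last step left them, time stands still between calls to the robot, and variables do not carry over. Pictures are saved under pics/ and viewed, at most 10 in all, crops included, and the job is handed in when it is done.

```bash
ls; mkdir -p pics; cat > h.py <<'E'
import numpy as np, cv2
from workcell import bot, capture, masks_of
from scipy.spatial.transform import Rotation as R
def K(p):
    f=200/np.tan(np.radians(p["fovy"])/2); return np.array([[f,0,p["cx"]],[0,f,p["cy"]],[0,0,1.]])
def proj(p,X):
    E=np.array(p["extrinsics"]); X=np.atleast_2d(X)
    return cv2.projectPoints(X.astype(float),cv2.Rodrigues(E[:3,:3])[0],E[:3,3],K(p),np.array([p["k1"],0,0,0.]))[0][:,0]
def back(p,uv,z):
    "pixels (col,row) -> world at height z"
    E=np.array(p["extrinsics"]); uv=np.atleast_2d(uv).astype(float)
    n=cv2.undistortPoints(uv[:,None],K(p),np.array([p["k1"],0,0,0.]))[:,0]
    d=np.c_[n,np.ones(len(n))]@E[:3,:3]; c=-E[:3,:3].T@E[:3,3]
    return c+d*((z-c[2])/d[:,2])[:,None]
def save(p,name,crop=None,s=1):
    im=p["img"][...,::-1]
    if crop: r0,r1,c0,c1=crop; im=im[r0:r1,c0:c1]
    cv2.imwrite("pics/"+name,cv2.resize(im,None,fx=s,fy=s,interpolation=cv2.INTER_CUBIC))
E
python3 - <<'E'
from h import *
for n in("scene","top"):
    p=capture(n); save(p,n+"0.png")
    E=np.array(p["extrinsics"]);print(n,p["fovy"],p["k1"],-E[:3,:3].T@E[:3,3])
    for l in("fixture","jig_plate","locating_block","plate_handle","stub_driver","blade_box","tape_measure","pliers_black","small_carton"):
        for m in masks_of(l,p)[:3]:
            print(l,round(m["conf"],2),m["pixel"],m["pixels"].sum(),back(p,m["pixel"][::-1],0.0)[0].round(3))
print(bot.sense())
E
```

```text
pics
scene 47.833783675003374 0.008012880726696722 [-0.12159326  0.746586    0.73780529]
fixture 0.61 [248.2, 273.3] 3013 [0.576 0.133 0.   ]
fixture 0.48 [250.8, 369.3] 177 [ 0.377 -0.016  0.   ]
jig_plate 0.98 [205.5, 347.1] 1323 [ 0.549 -0.148  0.   ]
jig_plate 0.26 [160.7, 364.9] 369 [ 0.674 -0.412  0.   ]
locating_block 0.88 [297.1, 285.9] 740 [0.427 0.239 0.   ]
locating_block 0.81 [242.2, 288.7] 464 [0.562 0.089 0.   ]
locating_block 0.79 [215.3, 315.8] 491 [ 0.588 -0.051  0.   ]
plate_handle 0.83 [203.5, 349.0] 1371 [ 0.552 -0.16   0.   ]
stub_driver 0.54 [204.0, 349.0] 1355 [ 0.55  -0.158  0.   ]
blade_box 0.81 [209.5, 285.4] 398 [ 0.677 -0.017  0.   ]
tape_measure 0.7 [325.3, 232.9] 1086 [0.457 0.37  0.   ]
pliers_black 0.82 [293.1, 185.0] 894 [0.616 0.378 0.   ]
small_carton 0.81 [163.3, 361.9] 353 [ 0.671 -0.39   0.   ]
top 49.06247620664792 -0.0596118418383868 [0.32663159 0.02036857 1.48923485]
fixture 0.64 [192.8, 271.2] 2254 [0.555 0.155 0.   ]
jig_plate 0.57 [193.7, 361.6] 1545 [ 0.555 -0.157  0.   ]
locating_block 0.76 [244.1, 236.3] 122 [0.379 0.269 0.   ]
locating_
[... 573 characters left out ...]
  ]
{'time': 1.0, 'joints': array([-1.31952420e+00,  5.27498036e-01,  1.43268616e+00, -1.44921228e-05,
        1.18139852e+00, -1.78496855e-01]), 'dq': array([ 0.00018693, -0.00013746,  0.00106907,  0.0014753 ,  0.0009779 ,
       -0.00025886]), 'joint_torque': array([ 1.40777911e-04, -4.40026081e+01, -1.76988637e+01,  6.33585057e-02,
        5.03789191e-02, -5.26977800e-06]), 'position': array([ 0.26043393, -0.5681374 ,  0.22255402]), 'ee_rot': array([ 9.77000445e-01,  2.13237263e-01, -6.51847890e-06,  5.20773439e-06]), 'contact_force': array([ 0.13356829, -0.82029143,  0.07239988]), 'ft_torque': array([ 0.01942244,  0.04388092, -0.03097682]), 'grip_force': 0.0, 'width': 0.9978514266585945}
```

```bash
python3 - <<'E'
from h import *
p=capture("scene"); save(p,"s1.png",(130,360,160,420),3)
p=capture("top"); save(p,"t1.png",(130,270,180,440),3)
E
```

```text
(no output)
```

View pics/s1.png

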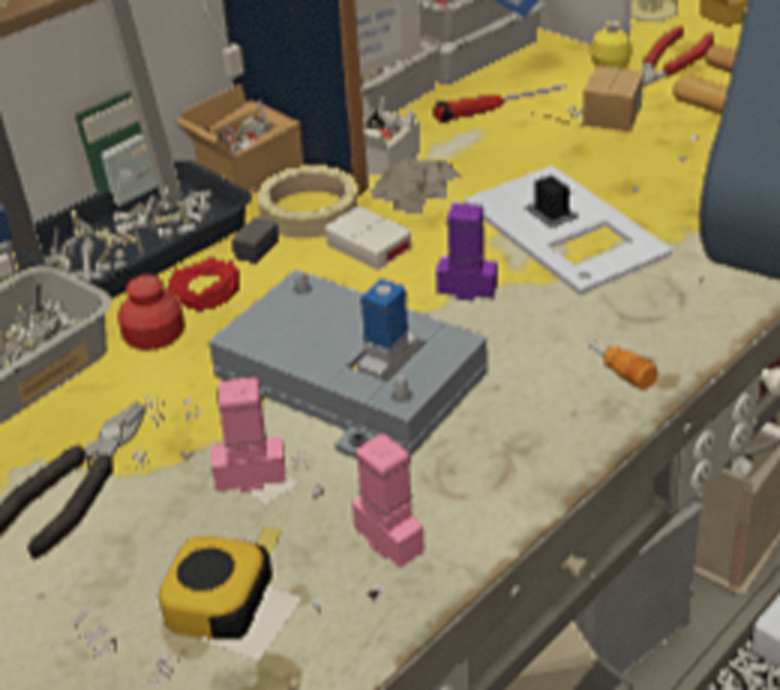

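View pics/t1.png

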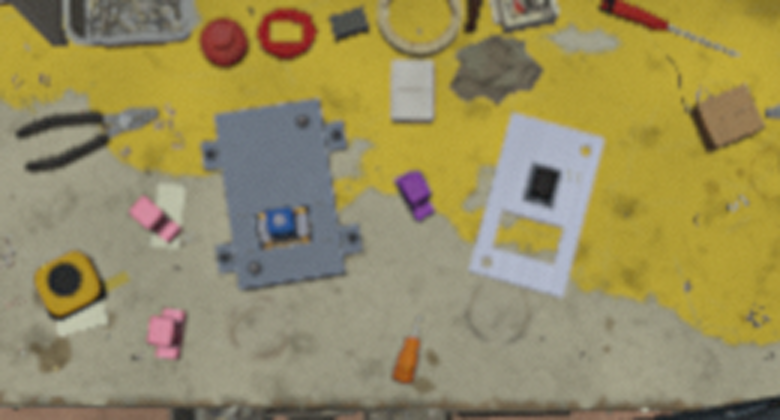

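The pictures show the fixture at left-centre with the blue-topped block (scene crop ~(385,315), top crop ~(282,222)) and two pins. The plate is to the right with its black handle (top crop ~(542,185)). The pink and purple blocks are look-alikes. Next I fit the poses by edges.

```bash
cat > fit.py <<'E'
from h import *
from scipy.optimize import minimize
def rect(cx,cy,w,h,z):
    c=np.array([[-1,-1],[1,-1],[1,1],[-1,1],[-1,-1]])*[w/2,h/2]+[cx,cy]
    t=np.linspace(0,1,40)[:,None]
    return np.c_[np.vstack([c[i]*(1-t)+c[i+1]*t for i in range(4)]),np.full(160,z)]
def circ(cx,cy,r,z):
    a=np.linspace(0,2*np.pi,40); return np.c_[cx+r*np.cos(a),cy+r*np.sin(a),np.full(40,z)]
PL=np.vstack([rect(0,0,.19,.11,.008),rect(-.04,0,.0445,.0725,.008),circ(-.08,.038,.00625,.008),circ(.075,-.038,.00625,.008)])
HD=rect(.022,0,.034,.024,.044)
FX=np.vstack([rect(0,0,.2,.12,.04)]*2+[rect(-.04,0,.026,.030,.104),circ(-.08,.038,.004,.056),circ(.075,-.038,.004,.056)])
def place(P,q,z0=0):
    c,s=np.cos(q[2]),np.sin(q[2]); return np.c_[q[0]+c*P[:,0]-s*P[:,1],q[1]+s*P[:,0]+c*P[:,1],P[:,2]+z0+(q[3] if len(q)>3 else 0)]
def grads(p,s):
    g=0
    for ch in cv2.split(p["img"].astype(np.float32)):
        b=cv2.GaussianBlur(ch,(0,0),s); g=np.maximum(g,np.hypot(cv2.Sobel(b,5,1,0),cv2.Sobel(b,5,0,1)))
    return np.minimum(g,np.percentile(g,97)).astype(np.float32)
def fit(P,q,pics,z0=0,free=3,sig=(2.5,1.2,.8)):
    q=np.array(q,float)
    for s in sig:
        G=[grads(p,s) for p in pics]
        def cost(d):
            qq=q.copy(); qq[:3]+=np.array(d)*[.001,.001,.01]; t=0
            for p,g in zip(pics,G):
                uv=proj(p,place(P,qq,z0)).astype(np.float32)
                t-=cv2.remap(g,uv[:,:1],uv[:,1:],1).mean()/g.max()
            return t
        r=minimize(cost,[0,0,0],method="Nelder-Mead",options=dict(initial_simplex=np.array([[0,0,0],[4,0,0],[0,4,0],[0,0,4]])*s/2))
        q[:3]+=r.x*[.001,.001,.01]
    return q,r.fun
def draw(p,P,q,z0=0):
    im=dict(p); 
    return proj(p,place(P,q,z0))
E
python3 - <<'E'
from fit import *
ps=[capture("scene"),capture("top")]
f0=[.55,.153,.1]; g0=[.555,-.153,-.24]
for n,P,q in(("fx",FX,f0),("pl",np.vstack([PL,HD]),g0)):
    for pp in(ps[:1],ps[1:],ps):
        r=fit(P,q,pp); print(n,r[0].round(4),round(r[1],3))
    for p,k in zip(ps,("s","t")):
        uv=(proj(p,place(P,r[0]))*1).round(2)
        big=p.setdefault("big",cv2.resize(p["img"][...,::-1],None,fx=4,fy=4,interpolation=cv2.INTER_CUBIC))
        for u in uv: cv2.circle(big,tuple(int(v*4+1.5) for v in u),0,(0,0,255),-1)
a=ps[0]["big"][680:1180,900:1560]; b=ps[1]["big"][640:940,980:1560]
cv2.imwrite("pics/o1.png",a); cv2.imwrite("pics/o2.png",b)
E
```

```text
fx [0.5492 0.147  0.1603] -0.69
fx [0.5447 0.1448 0.177 ] -0.553
fx [0.5483 0.1462 0.1647] -1.19
pl [ 0.5451 -0.1454 -0.2715] -0.769
pl [ 0.541  -0.1445 -0.2626] -0.846
pl [ 0.5428 -0.1447 -0.2682] -1.57
```

View pics/o1.png

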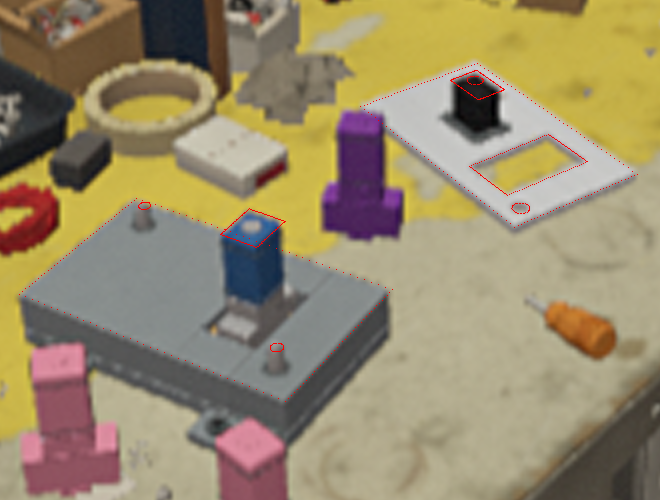

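View pics/o2.png

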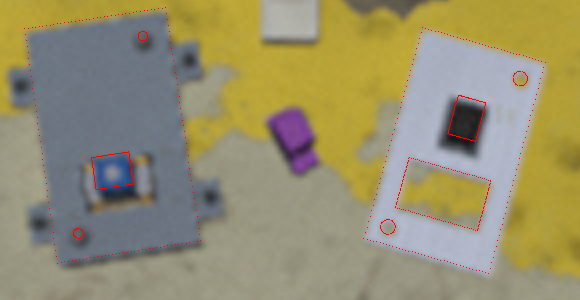

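The overlay matches well. The two cameras differ by a near-constant ~4 mm offset in x, so the plate-to-fixture relation still holds. Next I move to the handle.

```bash
cat > go.py <<'E'
import sys; from h import *
def row(x,y,z,psi,roll=0):
    "row (mm, rad) to world pose; psi = yaw of tool x; roll = world tilt about that axis"
    s=bot.sense(); A=R.from_quat(s["ee_rot"])
    T=R.from_euler("z",psi)*R.from_euler("x",roll)*R.from_euler("x",np.pi)
    d=A.inv().apply(np.array([x,y,z])-s["position"])*1000
    rv=(A.inv()*T).as_rotvec()
    print(d.round(1),rv.round(3),"t",round(s["time"],2),"pos",s["position"].round(4))
if __name__=="__main__": row(*map(float,sys.argv[1:]))
E
python3 go.py .564 -.1505 .2 -.268
```

```text
[ 450.  -253.2   22.5] [-0.    -0.     0.698] t 1.2 pos [ 0.2604 -0.5681  0.2225]
```

```bash
python3 -m crank '1 450 -253 22 0 0 0.698;1 450 -253 22 0 0 0.698;1 450 -253 22 0 0 0.698;1 450 -253 22 0 0 0.698;1 450 -253 22 0 0 0.698'; python3 go.py .564 -.1505 .08 -.268
```

```text
time: 1.82
position: [0.4431, -0.3174, 0.2096]
ee_rot: [0.991, -0.134, 0.0, 0.0]
contact_force: [0.7, -0.3, 0.2]
width: 1.001
grip_force: 0.0
[  72.  -193.1  129.6] [ 0.    -0.001 -0.002] t 1.82 pos [ 0.4431 -0.3174  0.2096]
```

```bash
python3 -m crank '1 72 -193 60 0 0 0;1 72 -193 60 0 0 0;1 72 -193 60 0 0 0;1 72 -193 60 0 0 0;1 72 -193 130 0 0 0'; python3 go.py .564 -.1505 .014 -.268
```

```text
time: 2.45
position: [0.5683, -0.1516, 0.0899]
ee_rot: [0.991, -0.132, 0.006, 0.002]
contact_force: [0.0, 0.2, -0.6]
width: 1.0
grip_force: 0.0
[-5.4 -0.1 75.8] [ 0.002 -0.013  0.004] t 2.45 pos [ 0.5683 -0.1516  0.0899]
```

```bash
python3 - <<'E'
from h import *
s=bot.sense();A=R.from_quat(s["ee_rot"])
for n in("scene","top"):
    p=capture(n); t=proj(p,s["position"])[0]; h=proj(p,[.564,-.1505,.044])[0]; print(n,t.round(1),h.round(1))
    if n=="scene":
        c=t.astype(int); save(p,"g.png",(c[1]-60,c[1]+60,c[0]-80,c[0]+80),5)
E
```

```text
scene [343.2 176.7] [344.  190.9]
top [363.3 185.6] [361.3 189.2]
```

View pics/g.png

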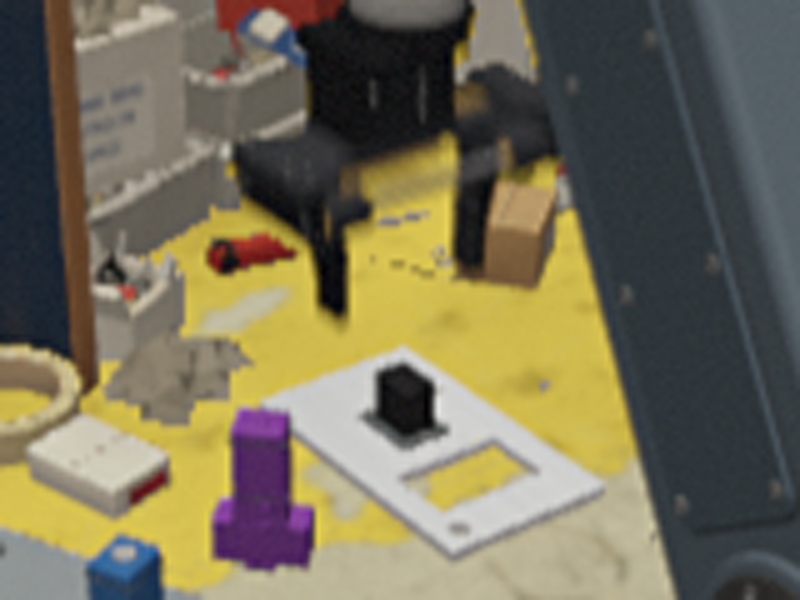

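The fingers straddle the handle (tips at crop (335,315) and (470,268), handle top at (403,378)), so I lower and close.

```bash
python3 -m crank '1 -5 0 50 0 -0.013 0.004;1 -5 0 76 0 -0.013 0.004;1 -5 0 76 0 -0.013 0.004;-1 -5 0 76 0 -0.013 0.004;-1 -5 0 76 0 -0.013 0.004'; python3 -m crank '-1 0 0 0 0 0 0;-1 0 0 0 0 0 0;-1 0 0 0 0 0 0'
```

```text
time: 3.18
position: [0.5587, -0.1511, 0.0129]
ee_rot: [0.991, -0.136, -0.005, -0.0]
contact_force: [-0.7, -0.0, 0.8]
width: 0.851
grip_force: 0.0
time: 3.55
position: [0.5577, -0.1504, 0.0111]
ee_rot: [0.991, -0.136, -0.006, -0.001]
contact_force: [0.0, -0.6, 0.5]
width: 0.517
grip_force: 0.0
```

```bash
python3 go.py .562 -.1505 .014 -.268; python3 -m crank '-1 4 0 -3 0 0.012 0;-1 4 0 -3 0 0.012 0;-1 4 0 -3 0 0.012 0;-1 4 0 -3 0 0.012 0;-1 4 0 -3 0 0.012 0'; python3 -m crank '-1 0 0 0 0 0 0;-1 0 0 0 0 0 0;-1 0 0 0 0 0 0'; python3 go.py .562 -.1505 .14 -.268
```

```text
[ 4.1 -1.1 -3. ] [ 0.     0.013 -0.004] t 3.55 pos [ 0.5577 -0.1504  0.0111]
time: 4.18
position: [0.5622, -0.1513, 0.0142]
ee_rot: [0.991, -0.136, 0.0, -0.0]
contact_force: [1.6, 3.7, 4.7]
width: 0.273
grip_force: 30.0
time: 4.55
position: [0.5621, -0.1514, 0.0142]
ee_rot: [0.991, -0.136, 0.0, -0.0]
contact_force: [2.5, 4.7, 5.4]
width: 0.276
grip_force: 30.0
[  -0.3   -0.9 -125.8] [-0.    -0.    -0.004] t 4.55 pos [ 0.5621 -0.1514  0.0142]
```

Gripped at 24 mm (0.276×87). I lift it, then carry it to above the fixture.

```bash
python3 -m crank '-1 0 0 -30 0 0 0;-1 0 0 -80 0 0 0;-1 0 0 -140 0 0 0;-1 0 0 -140 0 0 0;-1 0 0 -140 0 0 0'; python3 -m crank '-1 0 0 0 0 0 0;-1 0 0 0 0 0 0'
python3 - <<'E'
import numpy as np
from go import row
q=np.array([.5483,.1462]);c,s=np.cos(.1647),np.sin(.1647)
h=q+.022*np.array([c,s]); h2=h; print(h2); row(*h2,.154,.1647)
E
```

```text
time: 5.18
position: [0.5595, -0.1513, 0.152]
ee_rot: [0.991, -0.136, -0.003, -0.0]
contact_force: [0.1, 0.1, -4.6]
width: 0.27
grip_force: 30.0
time: 5.42
position: [0.5604, -0.1511, 0.1517]
ee_rot: [0.991, -0.136, -0.003, -0.001]
contact_force: [-0.3, 0.7, -5.5]
width: 0.275
grip_force: 30.0
[0.57000229 0.14980704]
[ -71.7 -292.4   -1.7] [-0.002  0.005 -0.437] t 5.42 pos [ 0.5604 -0.1511  0.1517]
```

```bash
python3 -m crank '-1 -14 -60 -2 0 0.005 -0.09;-1 -28 -120 -2 0 0.005 -0.18;-1 -43 -175 -2 0 0.005 -0.26;-1 -57 -234 -2 0 0.005 -0.35;-1 -72 -292 -2 0 0.005 -0.437';  python3 -m crank '-1 0 0 0 0 0 0;-1 0 0 0 0 0 0;-1 0 0 0 0 0 0;-1 0 0 0 0 0 0'
cat > cmpp.py <<'E'
from fit import *
import sys
z=float(sys.argv[1]); tag=sys.argv[2] if len(sys.argv)>2 else None
s=bot.sense(); ps=[capture("scene"),capture("top")]
tc=s["position"]; psi=2*np.arctan2(s["ee_rot"][1],s["ee_rot"][0])
u=z if z>0 else tc[2]-.0142
g=np.r_[tc[:2]-.0225*np.array([np.cos(psi),np.sin(psi)]),psi]
print("tcp",tc.round(4),"psi",round(psi,4),"u",round(u,4))
OUT=PL[:320]
for pp,n in((ps[:1],"scene"),(ps[1:],"top"),(ps,"both")):
    r=fit(OUT,g,pp,u,sig=(1.5,.8)); print(n,r[0].round(4),round(r[1],3))
if tag:
    p=ps[0]; big=cv2.resize(p["img"][...,::-1],None,fx=4,fy=4,interpolation=cv2.INTER_CUBIC)
    for v in proj(p,place(OUT,r[0],u)): cv2.circle(big,tuple(int(w*4+1.5) for w in v),0,(0,0,255),-1)
    cv2.imwrite("pics/"+tag+".png",big[580:1180,820:1520])
E
python3 cmpp.py -1 c1
```

```text
time: 6.05
position: [0.5705, 0.1508, 0.1549]
ee_rot: [0.996, 0.084, 0.001, 0.0]
contact_force: [1.1, 0.2, -4.6]
width: 0.273
grip_force: 30.0
time: 6.55
position: [0.571, 0.1476, 0.1558]
ee_rot: [0.997, 0.081, 0.002, 0.0]
contact_force: [-0.6, 0.5, -4.2]
width: 0.27
grip_force: 30.0
tcp [0.571  0.1476 0.1558] psi 0.1625 u 0.1416
scene [0.5513 0.1435 0.177 ] -0.824
top [0.5491 0.1425 0.1493] -0.385
both [0.5512 0.143  0.1609] -1.201
```

View pics/c1.png

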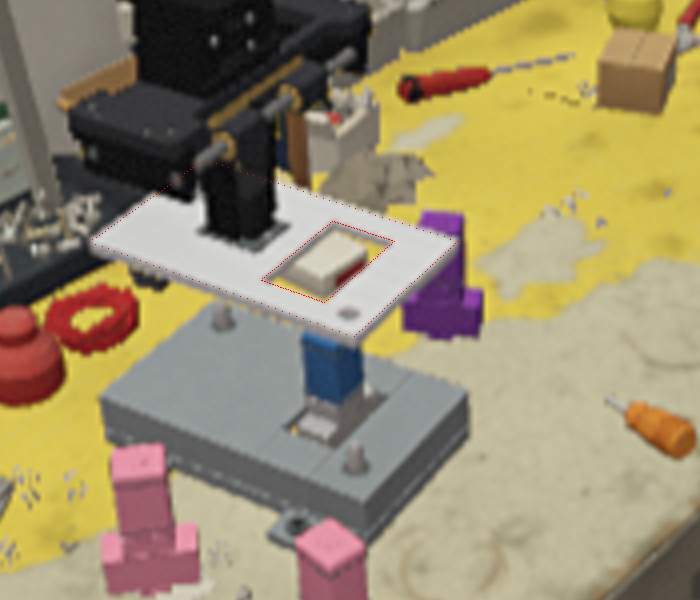

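The fitted outline lies well on the held plate, which is about 3 mm off in x and in y. I lower it to just above the pins with that correction and refit.

```bash
python3 go.py .568 .1502 .080 .165
```

```text
[-2.9 -2.8 75.9] [ 0.001 -0.004 -0.002] t 6.65 pos [0.5711 0.1479 0.1559]
```

```bash
python3 -m crank '-1 -3 -3 0 0 -0.004 -0.002;-1 -3 -3 20 0 -0.004 -0.002;-1 -3 -3 40 0 -0.004 -0.002;-1 -3 -3 60 0 -0.004 -0.002;-1 -3 -3 76 0 -0.004 -0.002'; python3 -m crank '-1 0 0 0 0 0 0;-1 0 0 0 0 0 0;-1 0 0 0 0 0 0;-1 0 0 0 0 0 0'; python3 cmpp.py -1 c2
```

```text
time: 7.28
position: [0.5676, 0.1515, 0.0792]
ee_rot: [0.997, 0.083, -0.0, 0.0]
contact_force: [-0.1, 0.1, -4.5]
width: 0.277
grip_force: 30.0
time: 7.78
position: [0.5682, 0.1516, 0.0806]
ee_rot: [0.997, 0.083, 0.001, 0.0]
contact_force: [0.3, 0.0, -4.2]
width: 0.278
grip_force: 30.0
tcp [0.5682 0.1516 0.0806] psi 0.1668 u 0.0664
scene [0.549  0.1465 0.1721] -0.753
top [0.5436 0.1454 0.1529] -0.395
both [0.5488 0.1459 0.1524] -1.11
```

View pics/c2.png

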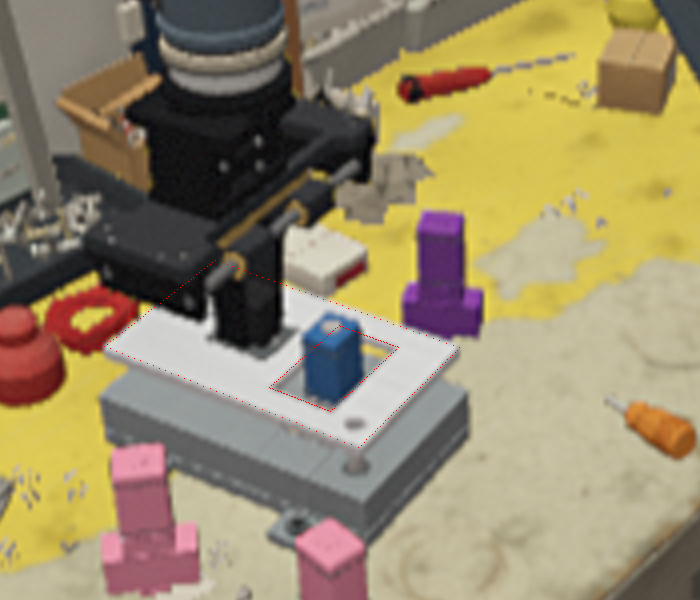

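The plate sits directly over the pins: hole0 is at crop (355,424) with pin0 just below it, and the fits agree within 1 mm. I lower it gently.

```bash
python3 -m crank '-1 0 0 4 0 0 0;-1 0 0 8 0 0 0;-1 0 0 11 0 0 0;-1 0 0 14 0 0 0;-1 0 0 14 0 0 0'; python3 -m crank '-1 0 0 2 0 0 0;-1 0 0 4 0 0 0;-1 0 0 6 0 0 0;-1 0 0 6 0 0 0;-1 0 0 6 0 0 0'
```

```text
time: 8.5
position: [0.5678, 0.1515, 0.0656]
ee_rot: [0.997, 0.083, -0.0, 0.0]
contact_force: [0.2, 0.6, -5.1]
width: 0.272
grip_force: 30.0
time: 9.12
position: [0.5678, 0.1515, 0.0599]
ee_rot: [0.997, 0.083, 0.0, 0.0]
contact_force: [0.1, 0.5, -4.1]
width: 0.271
grip_force: 30.0
```

```bash
python3 -m crank '-1 0 0 2 0 0 0;-1 0 0 4 0 0 0;-1 0 0 6 0 0 0;-1 0 0 7 0 0 0;-1 0 0 7 0 0 0'
```

```text
time: 9.75
position: [0.5679, 0.1515, 0.0542]
ee_rot: [0.997, 0.083, 0.0, 0.0]
contact_force: [-1.8, -0.3, 5.6]
width: 0.275
grip_force: 30.0
```

The plate is seated (z ≈ 0.040, light contact). I release and go to the block.

```bash
python3 -m crank '1 0 0 -1 0 0 0;1 0 0 -1 0 0 0;1 0 0 -1 0 0 0;1 0 0 -1 0 0 0;1 0 0 -1 0 0 0'; python3 -m crank '1 0 0 -30 0 0 0;1 0 0 -60 0 0 0;1 0 0 -75 0 0 0;1 -40 0 -75 0 0 0;1 -60 0 -75 0 0 0';python3 -m crank '1 0 0 0 0 0 0;1 0 0 0 0 0 0;1 0 0 0 0 0 0'; python3 go.py .5088 .1413 .064 .1665
python3 - <<'E'
from fit import *
ps=[capture("scene"),capture("top")]
OUT=PL[:160]
for pp,n in((ps[:1],"scene"),(ps[1:],"top"),(ps,"both")):
    r=fit(OUT,[.5485,.1475,.1665],pp,.04,sig=(1.5,.8)); print(n,r[0].round(4),round(r[1],3))
E
```

```text
time: 10.38
position: [0.5677, 0.1515, 0.0538]
ee_rot: [0.997, 0.083, -0.0, 0.0]
contact_force: [-0.4, -0.1, -0.5]
width: 0.761
grip_force: 0.0
time: 11.0
position: [0.5059, 0.1414, 0.1286]
ee_rot: [0.997, 0.083, -0.001, 0.0]
contact_force: [-0.1, 0.3, 0.5]
width: 1.0
grip_force: 0.0
time: 11.38
position: [0.51, 0.1417, 0.1289]
ee_rot: [0.997, 0.083, 0.001, 0.0]
contact_force: [-0.5, -0.0, -0.0]
width: 0.999
grip_force: 0.0
[-1.3  0.1 64.9] [ 0.001 -0.001  0.   ] t 11.38 pos [0.51   0.1417 0.1289]
scene [0.549  0.1456 0.1643] -0.788
top [0.5483 0.1437 0.1377] -0.493
both [0.5488 0.1456 0.1638] -1.273
```

```bash
python3 -m crank '1 -1 0 30 0 0 0;1 -1 0 55 0 0 0;1 -1 0 65 0 0 0;-1 -1 0 65 0 0 0;-1 -1 0 65 0 0 0'; python3 -m crank '-1 0 0 0 0 0 0;-1 0 0 0 0 0 0;-1 0 0 0 0 0 0;-1 0 0 0 0 0 0;-1 0 0 0 0 0 0'; python3 -m crank '-1 0 0 0 0 0 0;-1 0 0 0 0 0 0;-1 0 0 0 0 0 0'
```

```text
time: 12.1
position: [0.5084, 0.1415, 0.0646]
ee_rot: [0.997, 0.083, 0.001, 0.0]
contact_force: [-0.2, -0.2, -0.5]
width: 0.851
grip_force: 0.0
time: 12.72
position: [0.5076, 0.1416, 0.064]
ee_rot: [0.997, 0.083, 0.0, 0.0]
contact_force: [-0.6, 1.2, 0.3]
width: 0.342
grip_force: 30.0
time: 13.1
position: [0.5076, 0.1415, 0.064]
ee_rot: [0.997, 0.083, -0.0, 0.0]
contact_force: [-1.1, 2.1, 1.4]
width: 0.343
grip_force: 30.0
```

```bash
python3 -m crank '-1 0 -1.7 -0.2 -0.033 0 0;-1 0 -3.5 -0.4 -0.067 0 0;-1 0 -5.2 -0.6 -0.1 0 0;-1 0 -5.2 -0.6 -0.1 0 0;-1 0 -5.2 -0.6 -0.1 0 0'; python3 go.py .5076 .1415 .064 .166
```

```text
time: 13.72
position: [0.5069, 0.1459, 0.0645]
ee_rot: [0.995, 0.083, 0.004, 0.05]
contact_force: [0.5, -2.1, 0.0]
width: 0.345
grip_force: 30.0
[-0.   4.4  0.9] [0.101 0.    0.001] t 13.72 pos [0.5069 0.1459 0.0645]
```

```bash
python3 -m crank '-1 0 2.5 -0.4 0.05 0 0;-1 0 5 -0.8 0.1 0 0;-1 0 7.4 -1.2 0.15 0 0;-1 0 9.9 -1.5 0.2 0 0;-1 0 9.9 -1.5 0.2 0 0'; python3 go.py .5076 .1415 .064 .166;python3 - <<'E'
from h import *
p=capture("scene"); save(p,"r1.png",(190,270,250,360),7)
E
```

```text
time: 14.35
position: [0.508, 0.1375, 0.0659]
ee_rot: [0.995, 0.081, -0.005, -0.051]
contact_force: [0.4, 3.9, -7.4]
width: 0.339
grip_force: 30.0
[ 0.3 -3.8  2.3] [-0.103  0.001 -0.003] t 14.35 pos [0.508  0.1375 0.0659]
```

View pics/r1.png

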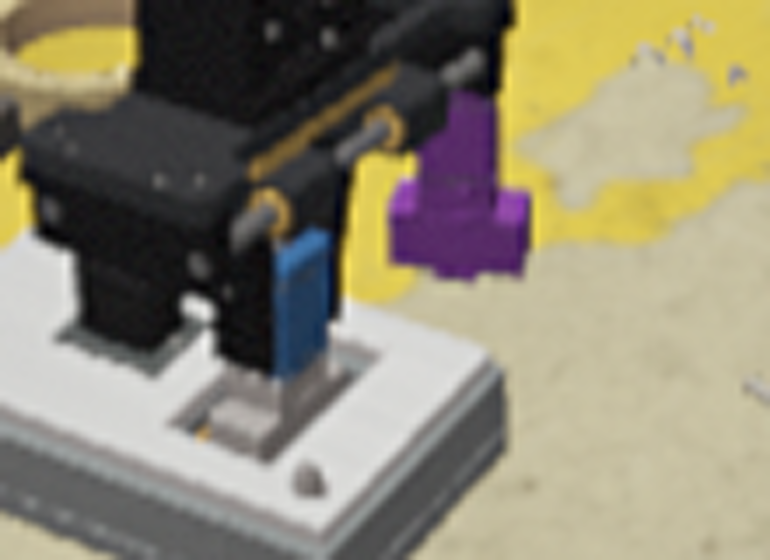

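The block is tilted with the gripper to the right (grip at crop (302,305)), the plate is flush with pin0 through its hole (308,478), and forces are small. I keep swinging with rise.

```bash
python3 -m crank '-1 0 -2.3 -0.4 -0.05 0 0;-1 0 -4.6 -0.8 -0.1 0 0;-1 0 -6.9 -1.2 -0.15 0 0;-1 0 -9.2 -1.6 -0.2 0 0;-1 0 -9.2 -1.6 -0.2 0 0';python3 -m crank '-1 0 2.3 -0.4 0.05 0 0;-1 0 4.6 -0.8 0.1 0 0;-1 0 6.9 -1.2 0.15 0 0;-1 0 9.2 -1.6 0.2 0 0;-1 0 9.2 -1.6 0.2 0 0'; python3 go.py .5076 .1415 .064 .166
```

```text
time: 15.02
position: [0.5064, 0.146, 0.0682]
ee_rot: [0.995, 0.084, 0.004, 0.05]
contact_force: [2.6, -1.6, -13.8]
width: 0.344
grip_force: 30.0
time: 15.65
position: [0.5079, 0.137, 0.0713]
ee_rot: [0.995, 0.082, -0.005, -0.051]
contact_force: [2.3, 4.4, -13.0]
width: 0.341
grip_force: 30.0
[ 0.5 -3.7  7.7] [-0.102  0.001 -0.002] t 15.65 pos [0.5079 0.137  0.0713]
```

```bash
python3 -m crank '-1 0 -2.3 -0.4 -0.05 0 0;-1 0 -4.6 -0.8 -0.1 0 0;-1 0 -6.9 -1.2 -0.15 0 0;-1 0 -9.2 -1.6 -0.2 0 0;-1 0 -9.2 -1.6 -0.2 0 0';python3 -m crank '-1 0 2.3 -0.4 0.05 0 0;-1 0 4.6 -0.8 0.1 0 0;-1 0 6.9 -1.2 0.15 0 0;-1 0 9.2 -1.6 0.2 0 0;-1 0 9.2 -1.6 0.2 0 0'; python3 -m crank '-1 0 -2.3 -0.4 -0.05 0 0;-1 0 -4.6 -0.8 -0.1 0 0;-1 0 -6.9 -1.2 -0.15 0 0;-1 0 -9.2 -1.6 -0.2 0 0;-1 0 -9.2 -1.6 -0.2 0 0';python3 -m crank '-1 0 2.3 -0.4 0.05 0 0;-1 0 4.6 -0.8 0.1 0 0;-1 0 6.9 -1.2 0.15 0 0;-1 0 9.2 -1.6 0.2 0 0;-1 0 9.2 -1.6 0.2 0 0';python3 go.py .5076 .1415 .082 .166
```

```text
time: 16.27
position: [0.5063, 0.1462, 0.074]
ee_rot: [0.995, 0.084, 0.004, 0.05]
contact_force: [1.3, -1.4, -12.5]
width: 0.34
grip_force: 30.0
time: 16.9
position: [0.508, 0.1365, 0.0772]
ee_rot: [0.995, 0.082, -0.005, -0.05]
contact_force: [0.1, 1.0, -7.5]
width: 0.345
grip_force: 30.0
time: 17.52
position: [0.5071, 0.1469, 0.0804]
ee_rot: [0.995, 0.084, 0.005, 0.05]
contact_force: [-0.2, -0.6, -2.4]
width: 0.342
grip_force: 30.0
time: 18.15
position: [0.5092, 0.1356, 0.0826]
ee_rot: [0.995, 0.082, -0.003, -0.049]
contact_force: [0.2, 0.2, -2.9]
width: 0.344
grip_force: 30.0
[-0.6 -6.   1.2] [-0.099 -0.001 -0.002] t 18.15 pos [0.5092 0.1356 0.0826]
```

The force has dropped to the block's own weight, so it is free. I bring it upright, then lift.

```bash
python3 -m crank '-1 0 -2 0 -0.05 0 0;-1 0 -5 0 -0.1 0 0;-1 0 -5 0 -0.1 0 0;-1 0 -5 0 -0.1 0 0'; python3 go.py .508 .1415 .124 .166
```

```text
time: 18.65
position: [0.5075, 0.142, 0.0827]
ee_rot: [0.997, 0.084, 0.0, 0.0]
contact_force: [0.5, 0.5, -2.6]
width: 0.343
grip_force: 30.0
[  0.4   0.6 -41.3] [ 0.    -0.     0.001] t 18.65 pos [0.5075 0.142  0.0827]
```

```bash
python3 -m crank '-1 0 0 -10 0 0 0;-1 0 0 -20 0 0 0;-1 0 0 -30 0 0 0;-1 0 0 -41 0 0 0;-1 0 0 -41 0 0 0'; python3 -m crank '-1 0 0 0 0 0 0;-1 0 0 0 0 0 0;-1 0 0 0 0 0 0;-1 0 0 0 0 0 0;-1 0 0 0 0 0 0'; python3 - <<'E'
from fit import *
ps=[capture("scene")]; save(ps[0],"f1.png",(170,280,220,370),5)
r=fit(PL[:160],[.5485,.1475,.1665],ps,.04,sig=(1.5,.8)); print(r[0].round(4),r[1])
E
```

```text
time: 19.27
position: [0.5084, 0.1419, 0.1248]
ee_rot: [0.997, 0.083, 0.001, 0.0]
contact_force: [0.1, 0.4, -2.3]
width: 0.343
grip_force: 30.0
time: 19.9
position: [0.5075, 0.1419, 0.1234]
ee_rot: [0.997, 0.083, -0.0, 0.0]
contact_force: [0.0, -0.3, -1.9]
width: 0.344
grip_force: 30.0
[0.549  0.1456 0.1637] -0.7677657008171082
```

View pics/f1.png

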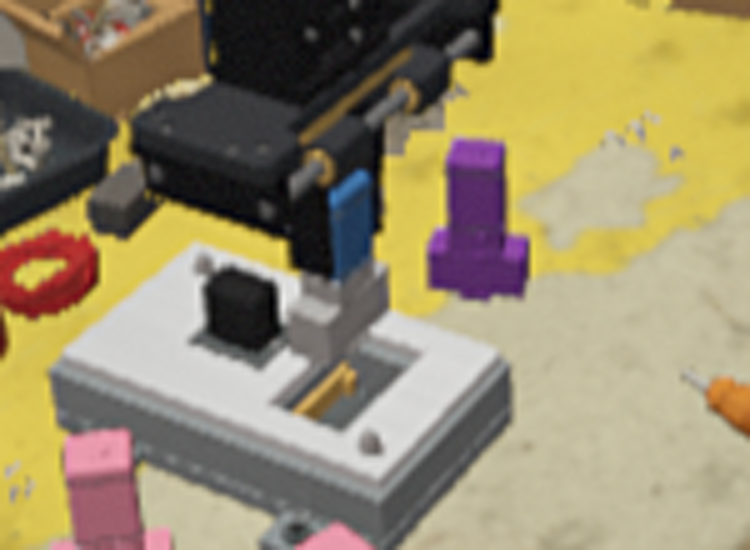

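The block hangs upright above its nest (crop (335,300)), clear of the plate, and the plate fit is unchanged from before the rocking. I hand in.

```bash
python3 -c "
from workcell import bot
print(bot.close_job())"
```

```text
the job is handed in; nothing more can be done
None
```

The job is handed in at about 20 s of the 61 s allowed: the plate is flush over both pins, and the block was rocked free and is held upright at rest about 2 cm above the plate; no verdict was returned.

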